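Drive a dowel home with a cocked spring striker

ROBOT

A 7-joint arm with a two-finger parallel gripper is mounted at the origin on a cart in front of the work surface, level with it; the furniture and walls round the work are solid. World frame = base frame: x ahead of the robot, y to its left, z up, the work surface at z = 0. Lengths are in m, angles in rad, forces in N, time in s.
With the tool pointing down it reaches from about 0.4 to 0.875 m from the base axis. Payload 4.4 kg.
Tool frame: the origin (TCP) lies on the mounting face of the last link; the fingertips stand 173 mm ahead of it and the grasp point (between the pads) lies 155 mm ahead of it; x points along the fingers, z is the direction in which the jaws open and shut, and the axes are right-handed (so a half turn about x gives the same grasp; the last joint's range is limited). The gripper opens to 85 mm and grips with 20 to 120 N. Pads are 22 mm wide; open, the fingers measure 114 mm over their backs; the gripper's body (76 mm by 85 mm) begins 54 mm behind the grasp point. The pads swing forward as they close: fully open they stand 13 mm farther back than shut.
Start: joints at [1.094, 0.628, 0.038, 1.517, -0.027, 0.996, -0.02], TCP at [0.26, -0.596, 0.405] pointing down, gripper open.
Joint ranges: [-3.06, 3.06], [-0.37, 2.12], [-1.25, 1.32], [0.18, 2.47], [-1.1, 4.24], [0.23, 1.98], [-2.94, 2.94]. Speed limits (rad/s): [2.57, 2.57, 3.14, 3.14, 3.14, 3.14, 3.14].

INTERFACE

Orientations are given as a unit quaternion [x, y, z, w].
In Python, from plant import ctrl gives the robot as it stands.
- The arm moves only by the tool play_rows, never from a script. Its argument "targets" is a list that holds one entry, the list of rows, each a list of 7 numbers: the shift along the tool's x, y, z normalised to -1 to 1, where 1 is 0.1 m, then the turn, a rotation vector about the tool's x, y, z normalised to -1 to 1, where 1 is 30 degrees, then the closure, from 0 (fully open) to 1 (shut). A call has 1 to 8 rows; each row is the pose to reach, as a shift and turn from the pose measured when the call began, along the tool's axes at that moment; what a row does not reach only later rows make up. A row lasts 1/10 s, in which the tool goes at most 50 mm and 8.59 degrees, less where a joint would pass 70% of its speed; a pose out of reach is approached as far as the arm can. A call with a number of a shift or a turn outside -1 to 1 is refused whole. A call with a gripper value outside its range is refused whole. The fingers move at their own pace and stop on an object; "grip_force" is the grip in N (left out, the last holds). Time passes only in rows, so rows that repeat a pose let the fingers close. It gives the time, the measured TCP pose, the force and the opening at its end, in the units of the state.
- ctrl.get_obs(): the state, without advancing time (a new reading comes with each control period).
- ctrl.camera(name): name is "scene" or "top" or "wrist"; returns (picture, depth): 420x560x3 uint8, red, green, blue; 420x560 float32, m along the optical axis (not along the pixel's ray), 0 where there is no reading.
- ctrl.camera_model(name): a dict with "vertical_fov" (degrees; the focal length in pixels is half the picture's height over the tangent of half this angle, whatever the lens; pixels are square), "cx", "cy" (the principal point, pixels), "eye" and "attitude" of the camera in the world. Camera axes: x right, y down, z forward; pixel columns grow to the right and rows downward; lengths in m; the calibration is good to about 2 mm. The wrist camera is an equidistant fisheye: a pixel r from the principal point sees the ray r / f radians off the axis. A picture is of the moment at which its call begins: read the wrist's pose just before it. camera_model takes no time and is no camera call; for the wrist camera it gives the pose at the moment of the call.
- ctrl.hand_in(): hands the job in, once; it reports no verdict.
Trained networks look in the newest picture that a camera, given by its name, has taken for a name from the list of things; names that differ only in an ending like _2 or _b are one class to them, and where a whole thing is asked for, a point or a joint stands for the part that bears it (a point fixed in the world has none). Each returns a list of dicts, best first, with "conf" (0 to 1); they miss things now and then, are a little off and sometimes report something else, mostly with a low value. They report only what shows in the picture. A call takes as long as a camera call.
- ctrl.regions_of(name, camera): "mask" (420x560 bool, what is visible of it) and "bbox" ([left, top, right, bottom] in pixels, round what is visible of it).
- ctrl.mark_of(name, camera): "at" ([column, row] in pixels: a listed point, or the origin of a listed thing).
The state is a dict: "t": time; "q": joint angles; "joint_vel": joint speeds; "joint_torque": joint torques, N m; "tcp_pos": TCP position; "tool_rot": TCP orientation; "wrist_force": force on the tool from outside, world axes, zero at the start; "wrist_torque": the same for the moment, N m; "grip_width": finger opening in m.
Only numpy, scipy, OpenCV 4.12 (cv2) and the standard library are available. Lean on these libraries where they do the work, as an engineer would, in place of code of your own. Each camera call takes 0.05 s, during which the arm holds its last target. There are 200 camera calls.

TASK

Drive the dowel in the spring striker's socket block home with one blow of the striker: swing the sprung arm back by its upright post until its latch catches, feeling for the catch and not ramming the arm into the buffer behind it, and let go so that the latch alone holds the arm while the dowel still stands out. Then press the trigger paddle down so that the arm flies back and knocks the dowel in, and take the gripper away. Do not push the dowel with the gripper, and leave the weight, the screwdriver and the tape roll where they are.

Things in the scene. Friction and masses are not known exactly. Their poses are not given: they have to be found in the camera images.
- striker: Grey base plate (165 x 320 x 12 mm, fixed) carrying the striker, 103 mm tall at most. Origin: on the arm's vertical axis at table level. z up; +x: the way the dowel is driven; +y: towards the socket block; -y: towards the trigger. Socket block 46 x 40 mm, centre x 36, y 100, top z 58 mm; buffer housing 26 x 36 mm, centre x 72, y 42, top z 48 mm; hub on the axis, top z 70 mm.
- hammer_post (a point): On the axis of the arm's upright round post, at z = 85 mm, 100 mm from the arm's axis. The post is steel, 14 mm in diameter, from z = 60 to 95 mm, with a black cap 16 mm wide from 95 to 103 mm. Below it is the hammer head (22 x 24 mm, z = 34 to 60 mm). Slide a caught arm's post back a few mm and its pull vanishes; an uncaught arm follows the gripper.
- hammer (a joint): Arm angle, rad: 0 = arm along the striker's +y, grows counter-clockwise from above (post goes towards -x); starts on the dowel at 0.12. A spring pulls it to 0: at the post 2.5 N plus 4.5 N per rad. It catches somewhere from 1.17 to 1.53: the cam's setting varies and is not measured. About 40 to 20 mm before, the latch climbs a ramp (up to 5 N more at the post); the pull dips as it drops in.
- buffer (a joint): How far the sprung buffer plunger (4 N per mm, 72 mm from the arm's axis) is pressed in, m; 0 = free. The cam meets it just before the catch; from there the force at the post climbs by about 2 N per mm. Once the buffer adds 3 N the latch has dropped in; at 5 mm (7 mm of post travel, 14 N over the spring's pull) the buffer is overloaded.
- trigger (a joint): Angle of the trigger lever about its level pivot, rad: 0 = at rest (latch nose down), grows as the paddle is pressed down or as the cam lifts the nose; hits its stop at 0.30. A spring returns it to 0.
- trigger_pad (a point): Centre of the top of the round black trigger paddle (26 mm in diameter, 67 mm above the table at rest), 60 mm from the lever's pivot, 145 mm from the arm's axis along the striker's -y. Pressed straight down; with the arm cocked it trips after about 4 to 10 mm at 1 to 5 N; its stop is at 17 mm.
- dowel (a joint): How far the dowel has been driven into the socket block, m: 0 = standing out by 12 mm (start), 0.012 = home. Steel, 10 mm in diameter; held by about 8 N of friction.
- dowel_end (a point): Centre of the dowel's free end face, that the hammer head strikes; z = 46 mm. The dowel slides along the striker's +x.
- weight_0: Bystander: small calibration weight with a knob on top, 32 x 32 x 34 mm; origin at the centre of its underside.
- screwdriver_yellow: Bystander: small yellow-handled screwdriver lying on the table, 25 x 154 x 22 mm; origin under its middle.
- tape_blue: Bystander: blue roll of tape lying flat, 94 x 94 x 25 mm; origin at the centre of its underside.

How it is judged:
By the outcome, as a careful person would: the job done as asked, in the order asked, and still so for the second after the job is handed in, with the robot touching nothing.
It also fails if it takes over 64 s, if anything falls off the work surface, if the arm or the gripper's body presses on something with over 40 N, if the wrist force passes 120 N, or if a joint passes its speed limit or range.

## Working session

There is one attempt and no reset: what is moved stays moved. The work goes in short steps, Python scripts to look and compute and a tool call to move; the robot and the scene stay as the last step left them, time stands still between calls to the robot, and variables do not carry over. Pictures are saved under pics/ and viewed, about 8 in all and at most 12, crops included, and the job is handed in when it is done.

Besides the shell and the picture viewer there is one more tool, called after "Emit:" as name(argument=value, ...), one argument or row to a line, values as JSON. play_rows: Moves the arm, as the interface text tells. Scaled input: -1 to 1 covers 0.1 m each way for a shift and 30 degrees each way for a turn. Its arguments: {"type":"object","properties":{"targets":{"type":"array"},"grip_force":{"type":"number"}},"required":["targets"]}

```bash
ls; mkdir -p pics
cat > h.py <<'E'
import numpy as np, cv2
from scipy.spatial.transform import Rotation as R
from plant import ctrl
def K(m): return 210/np.tan(np.radians(m["vertical_fov"])/2)
def att(m):
    a=np.array(m["attitude"]); return a if a.shape==(3,3) else R.from_quat(a).as_matrix()
def ray(m,u,v):
    f=K(m); return att(m)@np.array([(u-m["cx"])/f,(v-m["cy"])/f,1.0])
def atz(m,u,v,z):
    d=ray(m,u,v); e=np.array(m["eye"]); return e+d*(z-e[2])/d[2]
E
python3 - <<'E'
from h import *
o=ctrl.get_obs(); print(o)
for c in ("top","scene"):
    im,d=ctrl.camera(c); cv2.imwrite(f"pics/{c}0.png",im[:,:,::-1]); m=ctrl.camera_model(c); print(c,m)
    for n,z in (("striker",0),("hammer_post",.085),("trigger_pad",.067),("dowel_end",.046),("weight_0",0),("screwdriver_yellow",0),("tape_blue",0)):
        for r in ctrl.mark_of(n,c)[:2]:
            print(n,round(r["conf"],2),np.round(r["at"],1),np.round(atz(m,*r["at"],z),4))
E
```

```text
pics
{'t': 0.0, 'q': array([ 1.09422117,  0.62937666,  0.0384571 ,  1.51841598, -0.02700244,
        0.99632879, -0.02000129]), 'joint_vel': array([-0.00074614,  0.00073005, -0.00064168, -0.00052275, -0.00130965,
        0.00030493, -0.00063736]), 'joint_torque': array([-2.59462655e-05, -5.63395321e+01,  1.22622907e+00, -1.93446493e+01,
        1.09817268e-02,  1.06468366e-02,  2.57243306e-05]), 'tcp_pos': array([ 0.2594546 , -0.5956265 ,  0.40375392]), 'tool_rot': array([ 0.38790094,  0.59206235, -0.38714351,  0.59085949]), 'wrist_force': array([0.09681312, 0.81428835, 0.79744395]), 'wrist_torque': array([-0.03140706,  0.03586299,  0.03372958]), 'grip_width': 0.08519290262232691}
top {'vertical_fov': 51.413240189755896, 'cx': 279.751390916221, 'cy': 205.29181999189316, 'eye': array([ 0.3824959 , -0.00648755,  1.15387503]), 'attitude': array([ 0.70920405, -0.69967378,  0.05245082, -0.06881233])}
striker 0.88 [293.1 194.7] [ 0.6118 -0.0137  0.    ]
hammer_post 0.74 [254.9 187.8] [0.6115 0.0828 0.085 ]
trigger_pad 0.54 [347.5 199.6] [ 0.5874 -0.1507  0.067 ]
screwdriver_yellow 0.94 [385.6 271.1] [ 0.4118 -0.2564  0.    ]
tape_blue 0.65 [191.3 173.5] [0.6678 0.2649 0.    ]
scene {'vertical_fov': 53.598160618550814, 'cx': 277.3758979783782, 'cy': 213.72385465910838, 'eye': array([0.11502871, 0.63436361, 0.81983347]), 'attitude': array([-0.28173429,  0.87723823, -0.37172297,  0.1135822 ])}
striker 0.91 [267.2 221. ] [ 0.6013 -0.0165  0.    ]
hammer_post 0.63 [236.3 218.5] [0.6186 0.0893 0.085 ]
trigger_pad 0.72 [299.4 179.4] [ 0.5862 -0.1507  0.067 ]
screwdriver_yellow 0.52 [367.7 204.5] [ 0.4053 -0.2418 -0.    ]
tape_blue 0.65 [181.4 276.7] [0.6573 0.2603 0.    ]
```

Run:
```python
import cv2,numpy as np
a=cv2.imread("pics/top0.png");b=cv2.imread("pics/scene0.png")
a=cv2.resize(a[90:330,150:430],None,fx=1.4,fy=1.4);b=cv2.resize(b[90:330,130:410],None,fx=1.4,fy=1.4)
cv2.imwrite("pics/ab.png",np.hstack([a,b]))
```

```text
(no output)
```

View pics/ab.png

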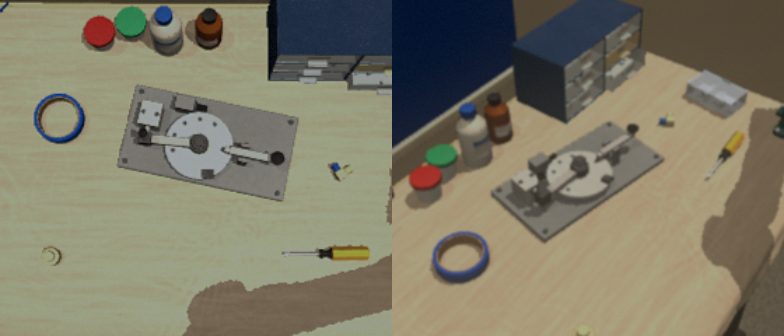

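```bash
cat >> h.py <<'E'
AX=np.array([0.611,-0.008]); YAW=np.radians(-9.55)
def S2W(x,y): c,s=np.cos(YAW),np.sin(YAW); return AX+np.array([c*x-s*y,s*x+c*y])
def post(th,r=.1): return S2W(-r*np.sin(th),r*np.cos(th))
def tool(zdir):   # tool down, z (jaw) along horizontal zdir
    z=np.array([*zdir,0.]);z/=np.linalg.norm(z); x=np.array([0,0,-1.]); return np.column_stack([x,np.cross(z,x),z])
def tang(th): return S2W(-np.cos(th),-np.sin(th))-AX
def rel(p,Rt,o=None):
    o=o or ctrl.get_obs(); R0=R.from_quat(o["tool_rot"]).as_matrix()
    return np.r_[R0.T@(np.array(p)-o["tcp_pos"])/.1, R.from_matrix(R0.T@Rt).as_rotvec()/np.radians(30)]
E
python3 - <<'E'
from h import *
o=ctrl.get_obs(); print(np.round(R.from_quat(o["tool_rot"]).as_matrix(),3))
for t in (.12,.8,1.4): print(t,post(t),tang(t))
for s in (1,-1):
  for t in (.12,.8,1.4):print(s,t,np.round(rel([*post(t),.405],tool(s*tang(t))),2))
im,d=ctrl.camera("wrist"); print(ctrl.camera_model("wrist"))
E
```

```text
[[ 0.     0.917  0.399]
 [-0.     0.399 -0.917]
 [-1.     0.     0.   ]]
0.12 [0.6156662  0.09189107] [-0.99891074  0.04666199]
0.8 [0.5518175  0.07260665] [-0.80606647 -0.59182501]
1.4 [0.51664064 0.02511058] [-0.33110583 -0.94359362]
1 0.12 [-0.    6.01 -4.88  3.87 -0.   -0.  ]
1 0.8 [-0.    5.35 -4.96  2.57 -0.   -0.  ]
1 1.4 [-0.    4.84 -4.67  1.43  0.   -0.  ]
-1 0.12 [-0.    6.01 -4.88 -2.13  0.   -0.  ]
-1 0.8 [-0.    5.35 -4.96 -3.43  0.   -0.  ]
-1 1.4 [-0.    4.84 -4.67 -4.57  0.    0.  ]
{'vertical_fov': 65.70646984690485, 'cx': 280.89148779885477, 'cy': 209.88622621179098, 'eye': array([ 0.32438455, -0.56764329,  0.3729523 ]), 'attitude': array([ 0.82851738, -0.54264997, -0.07543164,  0.11575845])}
```

Emit:
play_rows(
  targets=[
    [[0, 0.5, -0.4, 0, 0, 0, 0], [0, 1, -0.81, 0, 0, 0, 0], [0, 1, -0.81, 0, 0, 0, 0]],
  ],
)

```text
t: 1.15
tcp_pos: [0.3211, -0.4782, 0.4047]
tool_rot: [0.388, 0.592, -0.386, 0.592]
wrist_force: [1.0, 0.6, -0.3]
grip_width: 0.0856
```

Emit:
play_rows(
  targets=[
    [[0, 0.5, -0.4, 0, 0, 0, 0], [0, 1, -0.81, 0, 0, 0, 0], [0, 1, -0.81, 0, 0, 0, 0]],
  ],
)

```text
t: 1.45
tcp_pos: [0.3817, -0.3604, 0.4052]
tool_rot: [0.387, 0.593, -0.384, 0.593]
wrist_force: [0.2, -0.9, 0.3]
grip_width: 0.0852
```

Emit:
play_rows(
  targets=[
    [[0, 0.5, -0.4, 0, 0, 0, 0], [0, 1, -0.81, 0, 0, 0, 0], [0, 1, -0.81, 0, 0, 0, 0]],
  ],
)

```text
t: 1.75
tcp_pos: [0.4418, -0.2422, 0.4061]
tool_rot: [0.387, 0.593, -0.382, 0.593]
wrist_force: [0.6, -0.0, -0.8]
grip_width: 0.0854
```

Emit:
play_rows(
  targets=[
    [[0, 0.5, -0.4, 0, 0, 0, 0], [0, 1, -0.81, 0, 0, 0, 0], [0, 1, -0.81, 0, 0, 0, 0]],
  ],
)

```text
t: 2.05
tcp_pos: [0.5014, -0.1236, 0.4073]
tool_rot: [0.386, 0.594, -0.38, 0.594]
wrist_force: [0.2, -0.1, -0.3]
grip_width: 0.0851
```

Emit:
play_rows(
  targets=[
    [[0, 0.5, -0.4, 0, 0, 0, 0], [0, 1, -0.81, 0, 0, 0, 0], [0, 1, -0.81, 0, 0, 0, 0]],
  ],
)

```text
t: 2.35
tcp_pos: [0.5602, -0.0045, 0.4086]
tool_rot: [0.386, 0.595, -0.378, 0.595]
wrist_force: [0.2, 0.2, 0.9]
grip_width: 0.0852
```

Run:
```python
from h import *
o=ctrl.get_obs(); print(o["t"],o["tcp_pos"],o["q"],o["wrist_force"]); print(np.round(rel([*post(.12),.36],tool(-tang(.12))),2))
```

```text
2.35 [ 0.56024861 -0.00451324  0.40861337] [-2.83291086e-02  4.92190016e-01 -1.64942246e-02  1.77026464e+00
 -7.14495415e-04  8.72412617e-01 -1.18456575e+00] [0.15137707 0.17950064 0.92258505]
[ 0.5   0.9  -0.64 -2.09  0.   -0.02]
```

Emit:
play_rows(
  targets=[
    [[0, 0.4, -0.3, -0.28, 0, 0, 0], [0, 0.9, -0.64, -0.56, 0, 0, 0], [0, 0.9, -0.64, -0.84, 0, 0, 0], [0, 0.9, -0.64, -1, 0, 0, 0]],
  ],
)

```text
t: 2.75
tcp_pos: [0.6163, 0.0952, 0.4096]
tool_rot: [0.216, 0.673, -0.207, 0.676]
wrist_force: [-0.8, -0.4, -0.4]
grip_width: 0.0855
```

Emit:
play_rows(
  targets=[
    [[0, 0, 0, -0.28, 0, 0, 0], [0, 0, 0, -0.56, 0, 0, 0], [0, 0, 0, -0.84, 0, 0, 0], [0, 0, 0, -1, 0, 0, 0], [0, 0, 0, -1, 0, 0, 0]],
  ],
)

```text
t: 3.25
tcp_pos: [0.6164, 0.0949, 0.4095]
tool_rot: [0.034, 0.704, -0.026, 0.709]
wrist_force: [0.2, -0.6, -0.3]
grip_width: 0.0856
```

Run:
```python
from h import *
o=ctrl.get_obs(); print(o["t"],o["tcp_pos"],o["q"])
m=ctrl.camera_model("wrist"); im,d=ctrl.camera("wrist"); cv2.imwrite("pics/w1.png",im[:,:,::-1])
f=K(m)
def pix_at(u,v,z):
    a=np.array([u-m["cx"],v-m["cy"]]);r=np.hypot(*a);t=r/f
    dd=att(m)@np.r_[np.sin(t)*a/r,np.cos(t)]; e=m["eye"]; return e+dd*(z-e[2])/dd[2]
for n,z in (("striker",0),("hammer_post",.085),("trigger_pad",.067),("dowel_end",.046)):
    for r in ctrl.mark_of(n,"wrist")[:2]: print(n,round(r["conf"],2),np.round(r["at"],1),np.round(pix_at(*r["at"],z),4))
```

```text
3.25 [0.61636252 0.09489626 0.40954787] [-0.00787044  0.59624725 -0.30653931  1.58819777  0.19457874  0.97792636
 -0.45699885]
striker 0.84 [281.6 259.4] [ 0.6129 -0.003   0.    ]
striker 0.59 [276.3 202.4] [0.6128 0.0717 0.    ]
hammer_post 0.79 [276.8 203.9] [0.6155 0.0912 0.085 ]
dowel_end 0.53 [288.7 194.5] [0.6278 0.0905 0.046 ]
```

View pics/w1.png

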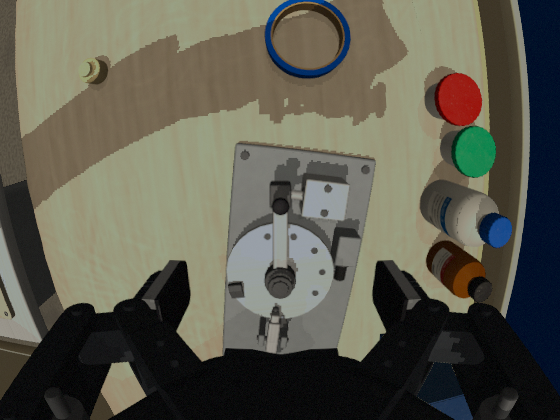

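Emit:
play_rows(
  targets=[
    [[0.4, -0.03, 0, -0.09, 0, 0, 0.6], [0.8, -0.03, 0, -0.09, 0, 0, 0.6], [1, -0.03, 0, -0.09, 0, 0, 0.6], [1, -0.03, 0, -0.09, 0, 0, 0.6], [1, -0.03, 0, -0.09, 0, 0, 0.6]],
  ],
  grip_force=40,
)

```text
t: 4.0
tcp_pos: [0.6171, 0.0936, 0.3101]
tool_rot: [0.018, 0.704, -0.01, 0.71]
wrist_force: [0.8, 0.1, 0.8]
grip_width: 0.0338
```

Run:
```python
from h import *
o=ctrl.get_obs(); print(o["t"],o["tcp_pos"],o["grip_width"],o["wrist_force"]); print(np.round(rel([*post(.12),.237],tool(-tang(.12))),3))
im,d=ctrl.camera("wrist"); cv2.imwrite("pics/w2.png",im[:,:,::-1])
```

```text
4.0 [0.61713511 0.0935912  0.31006764] 0.033793432923737585 [0.79075711 0.14533896 0.84612137]
[ 0.73  -0.026 -0.019  0.015  0.014 -0.022]
```

View pics/w2.png

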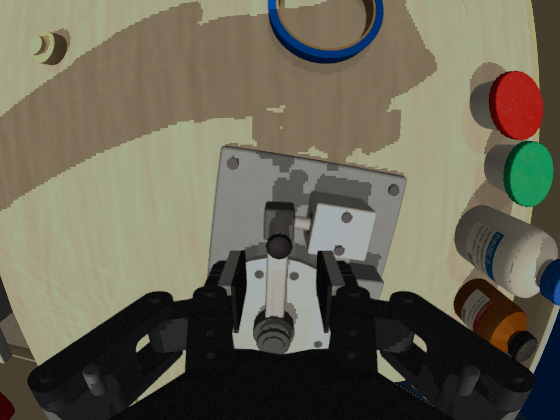

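Emit:
play_rows(
  targets=[
    [[0.4, -0.02, -0.02, 0, 0, 0, 0.6], [0.73, -0.02, -0.02, 0, 0, 0, 0.6], [0.73, -0.02, -0.02, 0, 0, 0, 0.6], [0.73, -0.02, -0.02, 0, 0, 0, 0.6]],
  ],
)

```text
t: 4.45
tcp_pos: [0.6168, 0.0929, 0.2394]
tool_rot: [0.018, 0.703, -0.009, 0.711]
wrist_force: [0.4, -0.7, 0.8]
grip_width: 0.0342
```

```bash
cat > nx.py <<'E'
# print rows for arm angles th: the TCP offset by d along -tangent, so the front pad trails the post
import sys; from h import *
d=float(sys.argv[1]); o=ctrl.get_obs()
p=o["tcp_pos"]; v=p[:2]-AX; c,s=np.cos(YAW),np.sin(YAW); l=np.array([c*v[0]+s*v[1],-s*v[0]+c*v[1]])
print("t",round(o["t"],2),"tcp",np.round(p,4),"w",round(o["grip_width"],4),"r",round(np.hypot(*l),4),"th",round(np.arctan2(-l[0],l[1]),3),"F",np.round(o["wrist_force"],1),"q7",round(o["q"][6],2))
for t in map(float,sys.argv[2:]):
    tt=tang(t); print(t,np.round(rel([*(post(t)+d*tt),.237],tool(-tt),o),3).tolist())
E
python3 nx.py 0.01 .12 .2 .3 .4 .5 .6
```

```text
t 4.45 tcp [0.6168 0.0929 0.2394] w 0.0342 r 0.1011 th 0.109 F [ 0.4 -0.7  0.8] q7 -0.49
0.12 [0.023, -0.01, -0.111, 0.015, 0.021, -0.024]
0.2 [0.022, -0.02, -0.191, -0.138, 0.022, -0.023]
0.3 [0.021, -0.043, -0.289, -0.329, 0.023, -0.022]
0.4 [0.019, -0.074, -0.384, -0.52, 0.024, -0.021]
0.5 [0.018, -0.116, -0.476, -0.711, 0.025, -0.02]
0.6 [0.016, -0.166, -0.563, -0.902, 0.026, -0.018]
```

Emit:
play_rows(
  targets=[
    [[0.02, -0.01, -0.11, 0.0, 0.02, -0.02, 0.6], [0.02, -0.02, -0.19, -0.14, 0.02, -0.02, 0.6], [0.02, -0.04, -0.29, -0.33, 0.02, -0.02, 0.6], [0.02, -0.07, -0.38, -0.52, 0.02, -0.02, 0.6], [0.02, -0.12, -0.48, -0.71, 0.02, -0.02, 0.6], [0.02, -0.17, -0.56, -0.9, 0.02, -0.02, 0.6], [0.02, -0.17, -0.56, -0.9, 0.02, -0.02, 0.6]],
  ],
)

```text
t: 5.15
tcp_pos: [0.5611, 0.0801, 0.2397]
tool_rot: [-0.152, 0.686, 0.153, 0.694]
wrist_force: [3.5, 5.5, 0.4]
grip_width: 0.034
```

```bash
python3 nx.py 0.01 .6 .65 .7 .75 .8 .85
```

```text
t 5.15 tcp [0.5611 0.0801 0.2397] w 0.034 r 0.1012 th 0.682 F [3.5 5.5 0.4] q7 -0.18
0.6 [0.027, -0.009, -0.017, 0.003, 0.022, 0.002]
0.65 [0.026, -0.015, -0.067, -0.093, 0.022, 0.002]
0.7 [0.025, -0.024, -0.117, -0.188, 0.022, 0.003]
0.75 [0.025, -0.035, -0.166, -0.284, 0.022, 0.003]
0.8 [0.024, -0.048, -0.214, -0.379, 0.022, 0.004]
0.85 [0.024, -0.064, -0.262, -0.475, 0.021, 0.004]
```

Emit:
play_rows(
  targets=[
    [[0.02, -0.01, -0.07, -0.09, 0.02, 0, 0.6], [0.02, -0.02, -0.12, -0.19, 0.02, 0, 0.6], [0.02, -0.03, -0.17, -0.28, 0.02, 0, 0.6], [0.02, -0.05, -0.21, -0.38, 0.02, 0, 0.6], [0.02, -0.06, -0.26, -0.47, 0.02, 0, 0.6], [0.02, -0.06, -0.26, -0.47, 0.02, 0, 0.6]],
  ],
)

```text
t: 5.75
tcp_pos: [0.5415, 0.0663, 0.24]
tool_rot: [-0.237, 0.663, 0.237, 0.67]
wrist_force: [4.2, 7.0, 0.1]
grip_width: 0.0343
```

```bash
python3 nx.py 0.01 .85 .9 .95 1.0 1.05 1.1
```

```text
t 5.75 tcp [0.5415 0.0663 0.24  ] w 0.0343 r 0.1018 th 0.919 F [4.2 7.  0.1] q7 -0.01
0.85 [0.029, -0.015, -0.03, -0.002, 0.018, 0.006]
0.9 [0.029, -0.021, -0.08, -0.097, 0.017, 0.007]
0.95 [0.029, -0.03, -0.13, -0.193, 0.017, 0.007]
1.0 [0.028, -0.042, -0.179, -0.288, 0.017, 0.008]
1.05 [0.028, -0.055, -0.227, -0.384, 0.017, 0.008]
1.1 [0.027, -0.071, -0.275, -0.479, 0.017, 0.008]
```

Emit:
play_rows(
  targets=[
    [[0.03, -0.02, -0.08, -0.1, 0.02, 0, 0.6], [0.03, -0.03, -0.13, -0.19, 0.02, 0, 0.6], [0.03, -0.04, -0.18, -0.29, 0.02, 0, 0.6], [0.03, -0.055, -0.23, -0.38, 0.02, 0, 0.6], [0.03, -0.055, -0.23, -0.38, 0.02, 0, 0.6]],
  ],
)

```text
t: 6.25
tcp_pos: [0.5286, 0.0515, 0.2396]
tool_rot: [-0.303, 0.636, 0.302, 0.643]
wrist_force: [1.0, 9.7, 3.7]
grip_width: 0.0341
```

```bash
sed -i 's/^for t in map/tg=tang(np.arctan2(-l[0],l[1])-.1); print("Ft",round(-o["wrist_force"][:2]@tg,2),"post th",round(np.arctan2(-l[0],l[1])-.1,3))\n&/' nx.py; python3 nx.py 0.01 1.03 1.05 1.07 1.09 1.11 1.13
```

```text
t 6.25 tcp [0.5286 0.0515 0.2396] w 0.0341 r 0.1016 th 1.112 F [1.  9.7 3.7] q7 0.14
Ft 7.88 post th 1.012
1.03 [0.026, -0.012, -0.017, 0.04, 0.016, 0.011]
1.05 [0.026, -0.014, -0.037, 0.001, 0.016, 0.011]
1.07 [0.026, -0.016, -0.057, -0.037, 0.016, 0.011]
1.09 [0.026, -0.019, -0.077, -0.075, 0.016, 0.012]
1.11 [0.026, -0.022, -0.097, -0.113, 0.016, 0.012]
1.13 [0.026, -0.025, -0.116, -0.151, 0.016, 0.012]
```

Emit:
play_rows(
  targets=[
    [[0.02, -0.01, -0.05, -0.02, 0.02, 0, 0.6], [0.02, -0.02, -0.08, -0.07, 0.02, 0, 0.6], [0.02, -0.02, -0.08, -0.07, 0.02, 0, 0.6]],
  ],
)

```text
t: 6.55
tcp_pos: [0.5261, 0.0483, 0.2398]
tool_rot: [-0.316, 0.63, 0.314, 0.637]
wrist_force: [0.9, 10.8, -0.1]
grip_width: 0.0344
```

```bash
python3 nx.py 0.01 1.07 1.09 1.11 1.13 1.15 1.17
```

```text
t 6.55 tcp [0.5261 0.0483 0.2398] w 0.0344 r 0.1019 th 1.152 F [ 0.9 10.8 -0.1] q7 0.17
Ft 8.91 post th 1.052
1.07 [0.028, -0.015, -0.017, 0.039, 0.014, 0.013]
1.09 [0.028, -0.016, -0.037, 0.0, 0.014, 0.013]
1.11 [0.028, -0.019, -0.057, -0.038, 0.014, 0.013]
1.13 [0.028, -0.021, -0.077, -0.076, 0.014, 0.014]
1.15 [0.028, -0.024, -0.097, -0.114, 0.014, 0.014]
1.17 [0.028, -0.028, -0.117, -0.152, 0.014, 0.014]
```

Emit:
play_rows(
  targets=[
    [[0.02, -0.01, -0.05, -0.02, 0.01, 0.01, 0.6], [0.02, -0.02, -0.08, -0.07, 0.01, 0.01, 0.6], [0.02, -0.02, -0.08, -0.07, 0.01, 0.01, 0.6]],
  ],
)

```text
t: 6.85
tcp_pos: [0.5242, 0.0445, 0.2399]
tool_rot: [-0.327, 0.623, 0.328, 0.631]
wrist_force: [1.9, 9.6, -2.1]
grip_width: 0.0339
```

```bash
python3 nx.py 0.01  1.13 1.15 1.17 1.19
```

```text
t 6.85 tcp [0.5242 0.0445 0.2399] w 0.0339 r 0.1015 th 1.194 F [ 1.9  9.6 -2.1] q7 0.21
Ft 8.83 post th 1.094
1.13 [0.028, -0.013, -0.035, -0.002, 0.021, 0.007]
1.15 [0.028, -0.015, -0.055, -0.04, 0.021, 0.007]
1.17 [0.028, -0.017, -0.075, -0.078, 0.021, 0.007]
1.19 [0.028, -0.02, -0.095, -0.117, 0.021, 0.007]
```

Emit:
play_rows(
  targets=[
    [[0.02, -0.01, -0.05, -0.02, 0.01, 0.01, 0.6], [0.02, -0.02, -0.07, -0.07, 0.01, 0.01, 0.6], [0.02, -0.02, -0.07, -0.07, 0.01, 0.01, 0.6]],
  ],
)

```text
t: 7.15
tcp_pos: [0.5231, 0.0414, 0.2398]
tool_rot: [-0.337, 0.616, 0.342, 0.625]
wrist_force: [1.5, 10.4, -1.8]
grip_width: 0.0341
```

```bash
python3 nx.py 0.01  1.17 1.19 1.21 1.23
```

```text
t 7.15 tcp [0.5231 0.0414 0.2398] w 0.0341 r 0.1009 th 1.225 F [ 1.5 10.4 -1.8] q7 0.25
Ft 9.35 post th 1.125
1.17 [0.027, -0.007, -0.045, -0.004, 0.029, 0.001]
1.19 [0.027, -0.009, -0.065, -0.042, 0.029, 0.001]
1.21 [0.027, -0.012, -0.085, -0.08, 0.029, 0.002]
1.23 [0.027, -0.015, -0.104, -0.119, 0.029, 0.002]
```

Emit:
play_rows(
  targets=[
    [[0.02, -0.01, -0.05, -0.02, 0.02, 0, 0.6], [0.02, -0.01, -0.075, -0.07, 0.02, 0, 0.6], [0.02, -0.01, -0.075, -0.07, 0.02, 0, 0.6]],
  ],
)

```text
t: 7.45
tcp_pos: [0.5215, 0.0391, 0.2399]
tool_rot: [-0.35, 0.608, 0.353, 0.619]
wrist_force: [3.1, 10.7, -4.2]
grip_width: 0.0343
```

```bash
python3 nx.py 0.01  1.19 1.21 1.23
```

```text
t 7.45 tcp [0.5215 0.0391 0.2399] w 0.0343 r 0.1012 th 1.253 F [ 3.1 10.7 -4.2] q7 0.27
Ft 10.62 post th 1.153
1.19 [0.028, -0.009, -0.037, 0.033, 0.03, 0.007]
1.21 [0.028, -0.011, -0.057, -0.005, 0.03, 0.007]
1.23 [0.028, -0.013, -0.077, -0.043, 0.029, 0.007]
```

Emit:
play_rows(
  targets=[
    [[0.02, -0.01, -0.05, -0.02, 0.02, 0, 0.6], [0.02, -0.01, -0.075, -0.07, 0.02, 0, 0.6], [0.02, -0.01, -0.075, -0.07, 0.02, 0, 0.6]],
  ],
)

```text
t: 7.75
tcp_pos: [0.5203, 0.0371, 0.2398]
tool_rot: [-0.363, 0.6, 0.365, 0.613]
wrist_force: [3.3, 12.2, -4.8]
grip_width: 0.0342
```

```bash
python3 nx.py 0.01  1.23 1.25 1.27
```

```text
t 7.75 tcp [0.5203 0.0371 0.2398] w 0.0342 r 0.1013 th 1.276 F [ 3.3 12.2 -4.8] q7 0.3
Ft 12.06 post th 1.176
1.23 [0.028, -0.011, -0.054, 0.033, 0.032, 0.013]
1.25 [0.027, -0.013, -0.074, -0.005, 0.032, 0.014]
1.27 [0.027, -0.015, -0.094, -0.043, 0.032, 0.014]
```

Emit:
play_rows(
  targets=[
    [[0.02, -0.01, -0.05, 0.0, 0.03, 0.01, 0.6], [0.02, -0.01, -0.075, 0.0, 0.03, 0.01, 0.6], [0.02, -0.01, -0.075, 0.0, 0.03, 0.01, 0.6]],
  ],
)

```text
t: 8.05
tcp_pos: [0.5191, 0.035, 0.2398]
tool_rot: [-0.364, 0.601, 0.365, 0.61]
wrist_force: [2.3, 10.9, -2.3]
grip_width: 0.0342
```

```bash
python3 nx.py 0.01  1.23 1.25 1.27
```

```text
t 8.05 tcp [0.5191 0.035  0.2398] w 0.0342 r 0.1015 th 1.3 F [ 2.3 10.9 -2.3] q7 0.31
Ft 10.52 post th 1.2
1.23 [0.028, -0.012, -0.029, 0.039, 0.022, 0.008]
1.25 [0.028, -0.013, -0.049, 0.001, 0.022, 0.008]
1.27 [0.027, -0.016, -0.069, -0.038, 0.022, 0.009]
```

Emit:
play_rows(
  targets=[
    [[0.02, -0.01, -0.04, 0.0, 0.02, 0.01, 0.6], [0.02, -0.01, -0.065, -0.02, 0.02, 0.01, 0.6], [0.02, -0.01, -0.065, -0.03, 0.02, 0.01, 0.6]],
  ],
)

```text
t: 8.35
tcp_pos: [0.5181, 0.0326, 0.2398]
tool_rot: [-0.369, 0.599, 0.371, 0.606]
wrist_force: [1.0, 8.8, -0.5]
grip_width: 0.0343
```

```bash
python3 nx.py 0.01  1.23 1.25 1.27
```

```text
t 8.35 tcp [0.5181 0.0326 0.2398] w 0.0343 r 0.1013 th 1.325 F [ 1.   8.8 -0.5] q7 0.33
Ft 8.14 post th 1.225
1.23 [0.028, -0.009, -0.004, 0.073, 0.019, 0.004]
1.25 [0.028, -0.01, -0.024, 0.035, 0.019, 0.004]
1.27 [0.028, -0.012, -0.044, -0.004, 0.019, 0.004]
```

Emit:
play_rows(
  targets=[
    [[0.02, -0.01, -0.04, 0.0, 0.02, 0, 0.6], [0.02, -0.01, -0.06, -0.02, 0.02, 0, 0.6], [0.02, -0.01, -0.06, -0.03, 0.02, 0, 0.6]],
  ],
)

```text
t: 8.65
tcp_pos: [0.5171, 0.031, 0.2398]
tool_rot: [-0.375, 0.596, 0.376, 0.602]
wrist_force: [-0.9, 10.0, -0.6]
grip_width: 0.034
```

```bash
python3 nx.py 0.01  1.25 1.27 1.29
```

```text
t 8.65 tcp [0.5171 0.031  0.2398] w 0.034 r 0.1017 th 1.344 F [-0.9 10.  -0.6] q7 0.34
Ft 8.39 post th 1.244
1.25 [0.028, -0.012, -0.005, 0.07, 0.014, 0.008]
1.27 [0.028, -0.014, -0.025, 0.032, 0.014, 0.008]
1.29 [0.028, -0.016, -0.045, -0.006, 0.014, 0.008]
```

Emit:
play_rows(
  targets=[
    [[0.02, -0.01, -0.04, -0.02, 0.02, 0, 0.6], [0.02, -0.01, -0.06, -0.04, 0.02, 0, 0.6], [0.02, -0.01, -0.06, -0.05, 0.02, 0, 0.6]],
  ],
)

```text
t: 8.95
tcp_pos: [0.516, 0.0291, 0.2399]
tool_rot: [-0.385, 0.591, 0.383, 0.596]
wrist_force: [-0.0, 8.5, -0.1]
grip_width: 0.034
```

```bash
python3 nx.py 0.01  1.27 1.29 1.31 1.33
```

```text
t 8.95 tcp [0.516  0.0291 0.2399] w 0.034 r 0.102 th 1.365 F [-0.   8.5 -0.1] q7 0.36
Ft 7.57 post th 1.265
1.27 [0.029, -0.015, -0.004, 0.086, 0.009, 0.013]
1.29 [0.029, -0.016, -0.024, 0.048, 0.009, 0.013]
1.31 [0.029, -0.018, -0.044, 0.01, 0.009, 0.013]
1.33 [0.028, -0.02, -0.064, -0.028, 0.009, 0.013]
```

Emit:
play_rows(
  targets=[
    [[0.02, -0.02, -0.04, 0.0, 0.01, 0.01, 0.6], [0.02, -0.02, -0.06, -0.02, 0.01, 0.01, 0.6], [0.02, -0.02, -0.06, -0.03, 0.01, 0.01, 0.6]],
  ],
)

```text
t: 9.25
tcp_pos: [0.5157, 0.0269, 0.2398]
tool_rot: [-0.389, 0.588, 0.39, 0.593]
wrist_force: [-1.9, 9.2, 0.5]
grip_width: 0.0342
```

```bash
python3 nx.py 0.01  1.29 1.31 1.33
```

```text
t 9.25 tcp [0.5157 0.0269 0.2398] w 0.0342 r 0.1015 th 1.387 F [-1.9  9.2  0.5] q7 0.38
Ft 7.51 post th 1.287
1.29 [0.028, -0.01, -0.003, 0.083, 0.013, 0.006]
1.31 [0.028, -0.011, -0.023, 0.045, 0.013, 0.006]
1.33 [0.028, -0.013, -0.043, 0.007, 0.013, 0.006]
```

Emit:
play_rows(
  targets=[
    [[0.02, -0.02, -0.04, 0.0, 0.01, 0.01, 0.6], [0.02, -0.02, -0.06, -0.02, 0.01, 0.01, 0.6], [0.02, -0.02, -0.06, -0.03, 0.01, 0.01, 0.6]],
  ],
)

```text
t: 9.55
tcp_pos: [0.5155, 0.0247, 0.2398]
tool_rot: [-0.393, 0.584, 0.397, 0.589]
wrist_force: [-1.5, 10.4, -0.5]
grip_width: 0.0339
```

```bash
python3 nx.py 0.01  1.29 1.31 1.33
```

```text
t 9.55 tcp [0.5155 0.0247 0.2398] w 0.0339 r 0.101 th 1.407 F [-1.5 10.4 -0.5] q7 0.4
Ft 8.8 post th 1.307
1.29 [0.028, -0.004, 0.018, 0.118, 0.017, -0.001]
1.31 [0.028, -0.005, -0.002, 0.08, 0.017, -0.001]
1.33 [0.028, -0.006, -0.022, 0.042, 0.017, -0.001]
```

Emit:
play_rows(
  targets=[
    [[0.02, -0.01, -0.04, 0.0, 0.01, 0, 0.6], [0.02, -0.01, -0.06, -0.02, 0.01, 0, 0.6], [0.02, -0.01, -0.06, -0.02, 0.01, 0, 0.6]],
  ],
)

```text
t: 9.85
tcp_pos: [0.5144, 0.0229, 0.2397]
tool_rot: [-0.397, 0.58, 0.4, 0.587]
wrist_force: [-2.6, 9.2, -0.0]
grip_width: 0.034
```

```bash
python3 nx.py 0.01  1.31 1.33
```

```text
t 9.85 tcp [0.5144 0.0229 0.2397] w 0.034 r 0.1014 th 1.428 F [-2.6  9.2 -0. ] q7 0.41
Ft 7.4 post th 1.328
1.31 [0.028, -0.008, 0.018, 0.105, 0.021, 0.002]
1.33 [0.027, -0.009, -0.002, 0.067, 0.021, 0.003]
```

Emit:
play_rows(
  targets=[
    [[0.02, -0.01, -0.04, 0.0, 0.01, 0, 0.6], [0.02, -0.01, -0.06, -0.02, 0.01, 0, 0.6], [0.02, -0.01, -0.06, -0.02, 0.01, 0, 0.6]],
  ],
)

```text
t: 10.15
tcp_pos: [0.5134, 0.021, 0.2397]
tool_rot: [-0.401, 0.577, 0.404, 0.586]
wrist_force: [-1.6, 9.3, 1.3]
grip_width: 0.0339
```

```bash
python3 nx.py 0.01  1.33 1.35
```

```text
t 10.15 tcp [0.5134 0.021  0.2397] w 0.0339 r 0.1018 th 1.449 F [-1.6  9.3  1.3] q7 0.42
Ft 7.97 post th 1.349
1.33 [0.027, -0.012, 0.02, 0.092, 0.024, 0.006]
1.35 [0.027, -0.013, 0.0, 0.053, 0.024, 0.006]
```

Emit:
play_rows(
  targets=[
    [[0.02, -0.02, -0.04, 0.0, 0.02, 0.01, 0.6], [0.02, -0.02, -0.06, 0, 0.02, 0.01, 0.6], [0.02, -0.02, -0.06, 0, 0.02, 0.01, 0.6]],
  ],
)

```text
t: 10.45
tcp_pos: [0.513, 0.0188, 0.2397]
tool_rot: [-0.401, 0.578, 0.405, 0.583]
wrist_force: [-3.8, 10.6, 3.2]
grip_width: 0.0343
```

```bash
python3 nx.py 0.01  1.35
```

```text
t 10.45 tcp [0.513  0.0188 0.2397] w 0.0343 r 0.1016 th 1.47 F [-3.8 10.6  3.2] q7 0.43
Ft 8.54 post th 1.37
1.35 [0.027, -0.009, 0.022, 0.058, 0.016, -0.001]
```

Emit:
play_rows(
  targets=[
    [[0.02, -0.01, -0.04, 0.0, 0.02, 0, 0.6], [0.02, -0.01, -0.06, 0, 0.02, 0, 0.6], [0.02, -0.01, -0.06, 0, 0.02, 0, 0.6]],
  ],
)

```text
t: 10.75
tcp_pos: [0.5119, 0.016, 0.2396]
tool_rot: [-0.404, 0.579, 0.404, 0.582]
wrist_force: [-2.6, 8.5, 2.2]
grip_width: 0.0342
```

```bash
python3 nx.py 0.01  1.37
```

```text
t 10.75 tcp [0.5119 0.016  0.2396] w 0.0342 r 0.1019 th 1.5 F [-2.6  8.5  2.2] q7 0.43
Ft 7.13 post th 1.4
1.37 [0.026, -0.011, 0.032, 0.023, 0.005, 0.003]
```

Emit:
play_rows(
  targets=[
    [[0.02, -0.01, -0.04, -0.02, 0.0, 0, 0.6], [0.02, -0.01, -0.05, -0.04, 0, 0, 0.6], [0.02, -0.01, -0.05, -0.04, 0, 0, 0.6]],
  ],
)

```text
t: 11.05
tcp_pos: [0.5115, 0.0146, 0.2396]
tool_rot: [-0.41, 0.572, 0.411, 0.579]
wrist_force: [-1.4, 9.1, -0.7]
grip_width: 0.0342
```

```bash
python3 nx.py 0.01  1.39
```

```text
t 11.05 tcp [0.5115 0.0146 0.2396] w 0.0342 r 0.102 th 1.514 F [-1.4  9.1 -0.7] q7 0.45
Ft 8.18 post th 1.414
1.39 [0.026, -0.013, 0.026, 0.029, 0.018, 0.007]
```

Emit:
play_rows(
  targets=[
    [[0.02, -0.01, -0.04, -0.02, 0.01, 0.01, 0.6], [0.02, -0.01, -0.06, -0.04, 0.01, 0.01, 0.6], [0.02, -0.01, -0.06, -0.04, 0.01, 0.01, 0.6]],
  ],
)

```text
t: 11.35
tcp_pos: [0.5116, 0.0131, 0.2396]
tool_rot: [-0.415, 0.567, 0.419, 0.575]
wrist_force: [-0.1, 11.4, -2.3]
grip_width: 0.034
```

```bash
python3 nx.py 0.01  1.39
```

```text
t 11.35 tcp [0.5116 0.0131 0.2396] w 0.034 r 0.1016 th 1.528 F [-0.1 11.4 -2.3] q7 0.47
Ft 10.81 post th 1.428
1.39 [0.027, -0.008, 0.039, 0.074, 0.026, 0.004]
```

Emit:
play_rows(
  targets=[
    [[0.02, -0.01, -0.04, 0, 0.02, 0, 0.6], [0.02, -0.01, -0.06, 0, 0.02, 0, 0.6], [0.02, -0.01, -0.06, 0, 0.02, 0, 0.6]],
  ],
)

```text
t: 11.65
tcp_pos: [0.5111, 0.0126, 0.2396]
tool_rot: [-0.417, 0.565, 0.419, 0.575]
wrist_force: [-1.4, 14.6, -1.5]
grip_width: 0.0341
```

```bash
python3 nx.py 0.01  1.39
```

```text
t 11.65 tcp [0.5111 0.0126 0.2396] w 0.0341 r 0.102 th 1.534 F [-1.4 14.6 -1.5] q7 0.47
Ft 13.5 post th 1.434
1.39 [0.026, -0.011, 0.046, 0.081, 0.025, 0.009]
```

Emit:
play_rows(
  targets=[
    [[0, 0, 0.02, 0, 0, 0, 0.6], [0, 0, 0.04, 0, 0, 0, 0.6], [0, 0, 0.06, 0, 0, 0, 0.6], [0, 0, 0.08, 0, 0, 0, 0.6], [0, 0, 0.08, 0, 0, 0, 0.6]],
  ],
)

```text
t: 12.15
tcp_pos: [0.5137, 0.0199, 0.2399]
tool_rot: [-0.417, 0.566, 0.419, 0.575]
wrist_force: [0.4, -0.2, 0.1]
grip_width: 0.0342
```

```bash
python3 nx.py 0.01  1.39
```

```text
t 12.15 tcp [0.5137 0.0199 0.2399] w 0.0342 r 0.1012 th 1.458 F [ 0.4 -0.2  0.1] q7 0.46
Ft -0.08 post th 1.358
1.39 [0.028, -0.009, -0.032, 0.079, 0.024, 0.01]
```

Emit:
play_rows(
  targets=[
    [[-0.2, 0, 0.02, 0, 0, 0, 0.6], [-0.6, 0, 0.02, 0, 0, 0, 0.6], [-1, 0, 0.02, 0, 0, 0, 0.6], [-1, 0, 0.02, 0, 0, 0, 0.6]],
  ],
)

```text
t: 12.55
tcp_pos: [0.5149, 0.0211, 0.3443]
tool_rot: [-0.418, 0.563, 0.417, 0.578]
wrist_force: [0.5, 0.1, -0.9]
grip_width: 0.0341
```

Run:
```python
from h import *
o=ctrl.get_obs(); print(o["t"],o["tcp_pos"],o["wrist_force"]); print(np.round(rel([*S2W(0,-.145),.34],tool(-tang(1.43))),2), S2W(0,-.145))
im,d=ctrl.camera("wrist"); cv2.imwrite("pics/w3.png",im[:,:,::-1])
```

```text
12.55 [0.51492692 0.02114289 0.34425524] [ 0.54641666  0.08015649 -0.87218588]
[ 0.04 -1.21 -1.42  0.    0.03  0.03] [ 0.58694331 -0.15099047]
```

View pics/w3.png

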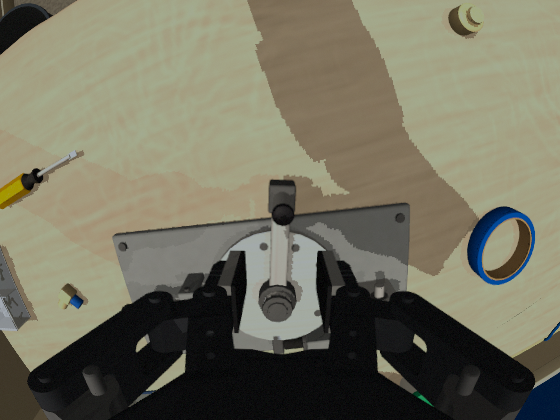

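Emit:
play_rows(
  targets=[
    [[0, -0.3, -0.35, 0, 0, 0, 1], [0, -0.6, -0.71, 0, 0.03, 0.03, 1], [0, -0.6, -0.71, 0, 0.03, 0.03, 1]],
  ],
)

```text
t: 12.9
tcp_pos: [0.551, -0.0731, 0.3397]
tool_rot: [-0.414, 0.576, 0.415, 0.569]
wrist_force: [0.1, -0.3, 0.4]
grip_width: -0.0002
```

Emit:
play_rows(
  targets=[
    [[0, -0.3, -0.35, 0, 0, 0, 1], [0, -0.6, -0.71, 0, 0, 0, 1], [0, -0.6, -0.71, 0, 0, 0, 1], [0, -0.6, -0.71, 0, 0, 0, 1]],
  ],
)

```text
t: 13.3
tcp_pos: [0.5851, -0.161, 0.3379]
tool_rot: [-0.412, 0.578, 0.414, 0.57]
wrist_force: [-0.4, 0.5, 0.7]
grip_width: 0.0005
```

Run:
```python
from h import *
o=ctrl.get_obs(); print(o["t"],o["tcp_pos"],o["wrist_force"],o["grip_width"]); print(np.round(rel([*S2W(0,-.145),.26],tool(-tang(1.43))),3), S2W(0,-.145))
m=ctrl.camera_model("wrist"); im,d=ctrl.camera("wrist"); cv2.imwrite("pics/w4.png",im[:,:,::-1])
for c in ("wrist","top","scene"):
    if c!="wrist": ctrl.camera(c); mm=ctrl.camera_model(c)
    for r in ctrl.mark_of("trigger_pad",c)[:2]:
        u,v=r["at"]
        if c=="wrist":
            a=np.array([u-m["cx"],v-m["cy"]]);q=np.hypot(*a);t=q/K(m);dd=att(m)@np.r_[np.sin(t)*a/q,np.cos(t)];p=m["eye"]+dd*(.067-m["eye"][2])/dd[2]
        else: p=atz(mm,u,v,.067)
        print(c,round(r["conf"],2),(u,v),p)
```

```text
13.3 [ 0.58512853 -0.16104067  0.33794701] [-0.37417351  0.47251208  0.70119789] 0.0004976274624668538
[ 0.779  0.008  0.108 -0.029 -0.016 -0.017] [ 0.58694331 -0.15099047]
wrist 0.79 (293.0, 202.9) [ 0.57969743 -0.15102534  0.067     ]
top 0.83 (346.2, 202.3) [ 0.58044482 -0.14740013  0.067     ]
scene 0.66 (301.9, 179.3) [ 0.58065431 -0.15522903  0.067     ]
```

View pics/w4.png

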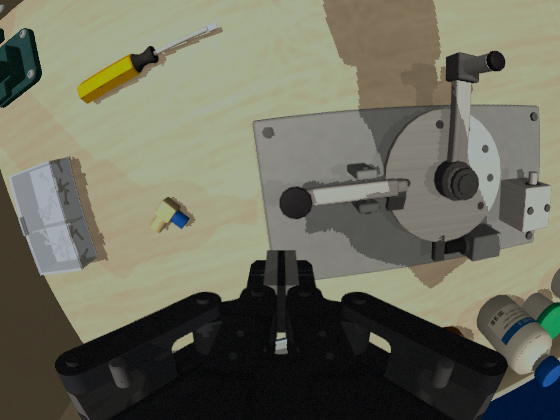

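Emit:
play_rows(
  targets=[
    [[0.3, 0.07, 0.08, -0.03, -0.02, -0.02, 1], [0.6, 0.07, 0.08, -0.03, -0.02, -0.02, 1], [0.78, 0.07, 0.08, -0.03, -0.02, -0.02, 1], [0.78, 0.07, 0.08, -0.03, -0.02, -0.02, 1], [0.78, 0.07, 0.08, -0.03, -0.02, -0.02, 1]],
  ],
)

```text
t: 14.1
tcp_pos: [0.581, -0.1479, 0.2624]
tool_rot: [-0.42, 0.567, 0.419, 0.571]
wrist_force: [0.2, -0.3, 0.4]
grip_width: 0.0001
```

Run:
```python
from h import *
o=ctrl.get_obs(); print(o["t"],o["tcp_pos"],o["wrist_force"],o["grip_width"]); print(np.round(rel([.581,-.151,.235],tool(-tang(1.43))),3))
im,d=ctrl.camera("wrist"); cv2.imwrite("pics/w5.png",im[:,:,::-1])
```

```text
14.1 [ 0.58104642 -0.14791316  0.26237642] [ 0.21909201 -0.26724345  0.41033966] 9.44133774672311e-05
[ 0.274 -0.007 -0.031  0.015  0.006  0.008]
```

View pics/w5.png

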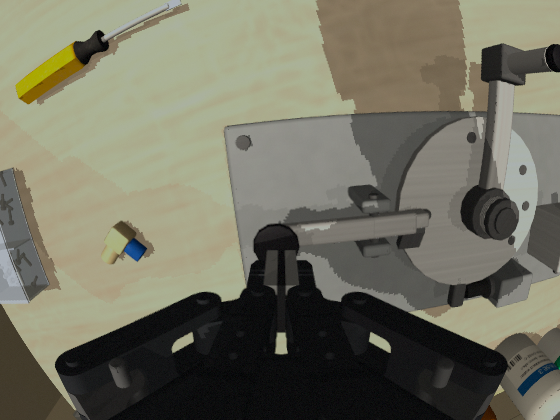

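Emit:
play_rows(
  targets=[
    [[0.1, 0, -0.03, 0, 0, 0, 1], [0.2, 0, -0.03, 0, 0, 0, 1], [0.25, 0, -0.03, 0, 0, 0, 1], [0.28, 0, -0.03, 0, 0, 0, 1], [0.28, 0, -0.03, 0, 0, 0, 1]],
  ],
)

```text
t: 14.65
tcp_pos: [0.5805, -0.1507, 0.2344]
tool_rot: [-0.42, 0.567, 0.419, 0.571]
wrist_force: [-0.3, 0.7, 0.5]
grip_width: -0.0001
```

Emit:
play_rows(
  targets=[
    [[0.02, 0, 0, 0, 0, 0, 1], [0.04, 0, 0, 0, 0, 0, 1], [0.05, 0, 0, 0, 0, 0, 1], [0.05, 0, 0, 0, 0, 0, 1]],
  ],
)

```text
t: 15.05
tcp_pos: [0.5806, -0.1509, 0.2294]
tool_rot: [-0.42, 0.567, 0.419, 0.571]
wrist_force: [0.2, -2.0, 2.4]
grip_width: -0.0
```

```bash
cat > st.py <<'E'
from h import *
o=ctrl.get_obs(); print(o["t"],o["tcp_pos"],o["wrist_force"])
for c in ("top","scene"):
    im,d=ctrl.camera(c); m=ctrl.camera_model(c)
    for n,z in (("hammer_post",.085),("dowel_end",.046)):
        for r in ctrl.mark_of(n,c)[:1]: print(c,n,round(r["conf"],2),np.round(r["at"],1),np.round(atz(m,*r["at"],z),4))
E
python3 st.py
```

```text
15.05 [ 0.58056053 -0.15090661  0.22943164] [ 0.16324835 -2.01224956  2.38520252]
top hammer_post 0.84 [254.1 182.5] [0.6251 0.0852 0.085 ]
scene hammer_post 0.87 [232.1 214.1] [0.6372 0.0833 0.085 ]
```

Emit:
play_rows(
  targets=[
    [[-0.2, 0, 0, 0, 0, 0, 1], [-0.6, 0, 0, 0, 0, 0, 1], [-1, 0, 0, 0, 0, 0, 1], [-1, 0, 0, 0, 0, 0, 1]],
  ],
)

```text
t: 15.75
tcp_pos: [0.5819, -0.1497, 0.3346]
tool_rot: [-0.422, 0.564, 0.417, 0.574]
wrist_force: [-0.4, 0.5, -0.9]
grip_width: -0.0002
```

Emit:
play_rows(
  targets=[
    [[-0.4, 0.4, 0, 0, 0, 0, 1], [-0.6, 0.8, 0, 0, 0, 0, 1], [-0.6, 1, 0, 0, 0, 0, 1], [-0.6, 1, 0, 0, 0, 0, 1]],
  ],
)

```text
t: 16.15
tcp_pos: [0.4827, -0.1188, 0.3935]
tool_rot: [-0.423, 0.564, 0.418, 0.573]
wrist_force: [0.4, 0.1, -0.9]
grip_width: -0.0
```

```bash
python3 st.py
python3 - <<'E'
from h import *
a,_=ctrl.camera("wrist"); b,_=ctrl.camera("top")
b=cv2.resize(b[130:250,200:360],None,fx=3,fy=3)
cv2.imwrite("pics/end.png",np.hstack([cv2.resize(a,(320,360)),b])[:,:,::-1])
E
```

```text
16.15 [ 0.48268802 -0.11882963  0.39347725] [ 0.4104581   0.13334345 -0.91703834]
top hammer_post 0.76 [253.9 181.3] [0.6282 0.0857 0.085 ]
scene hammer_post 0.97 [231.  216.4] [0.6342 0.0913 0.085 ]
```

View pics/end.png

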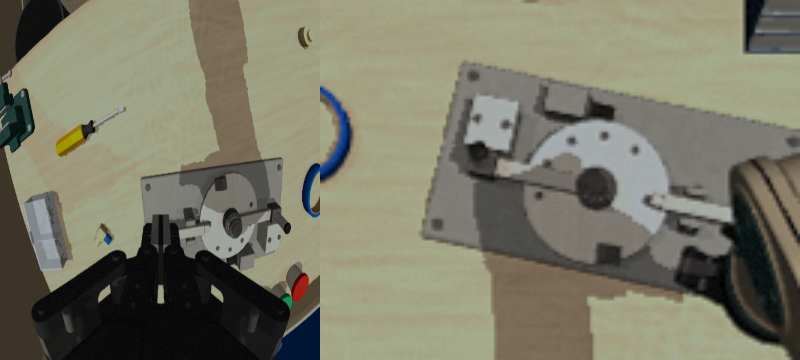

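```bash
python3 -c "
from plant import ctrl; print(ctrl.hand_in())"
```

```text
the job is handed in; nothing more can be done
None
```

The dowel appears to be home after one blow of the striker, and the job is handed in at about 16 s.

- **Cocking:** I swung the arm back by its post with the jaws loosely straddling it. I stopped at about 1.43 rad, where the buffer had added about 4.6 N. That is past the 3 N that means caught and well short of the 14 N overload.
- **Catch:** backing off about 8 mm dropped the force to about 0 N. The wrist picture then showed the arm still cocked with the gripper clear.
- **Firing:** I closed the fingers and pressed the trigger paddle down. The arm flew back and I lifted the gripper away.

**Last checks:** The post rests at about (0.628, 0.086) by the top camera, within 5 mm of the zero-angle point (0.628, 0.091). It had started near (0.612, 0.083), about 15 mm back. The last picture shows the hammer head against the socket block. The wrist force is at noise level. I moved nothing near the weight, screwdriver or tape, but I did not re-measure their positions.

**Not settled:**
- The dowel end itself was not detected in the last pictures, so "home" is inferred from the arm's position.
- The scene camera put the post at (0.634, 0.091), about 8 mm off the top camera but equally consistent with the arm resting near zero.

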